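# Close and bolt the sample transport case

## Robot

A 6-joint arm with a two-finger parallel gripper is mounted at the origin on a cart in front of the work surface, level with it; the furniture and walls round the work are solid. World frame = base frame: x ahead of the robot, y to its left, z up, the work surface at z = 0. Lengths are in m, angles in rad, forces in N, time in s.
With the tool pointing down it reaches from about 0.4 to 0.825 m from the base axis. Payload 7 kg.
Tool frame: the origin (TCP) lies midway between the tips of the shut fingers; the grasp point (between the pads) lies 19 mm behind it; z points along the fingers, y is the line along which they close (so a half turn about z gives the same grasp; the last joint's range is limited). The gripper opens to 88 mm and grips with 3 to 60 N. Pads are 19 mm wide; open, the fingers measure 130 mm over their backs; the gripper's body (78 mm by 193 mm) begins 47 mm behind the grasp point.
Start: joints at [1.435, 0.359, 0.012, 0, -1.224, -0.288], TCP at [0.278, 0.615, 0.227] pointing down, gripper open.
Joint ranges: [-3.07, 3.07], [-1.43, 2.12], [-1.02, 1.25], [-3.03, 1.67], [-3.05, -0], [-3.03, 3.03]. Speed limits (rad/s): [2.39, 2.39, 3.01, 3.14, 3.14, 3.14].

## Interface

Orientations are given as [roll, pitch, yaw] about the fixed x, y, z axes, in that order (R = Rz(yaw) Ry(pitch) Rx(roll)).
In Python, from station import monitor, viewer, arm gives the robot as it stands.
- The arm moves only by the tool move_arm, never from a script. Its argument "deltas" is a list that holds one entry, the list of rows, each a list of 7 numbers: the turn, a rotation vector about the tool's x, y, z in degrees, then the shift along the tool's x, y, z in m, then the finger opening in m, from 0 to 0.0876. A call has 1 to 12 rows; each row is the pose to reach, as a shift and turn from the pose commanded when the call began, along the tool's axes at that moment; what a row does not reach only later rows make up. A row lasts 1/12 s, in which the tool goes at most 41.7 mm and 7.16 degrees, less where a joint would pass 70% of its speed; a pose out of reach is approached as far as the arm can. A call with a gripper value outside its range is refused whole. The fingers move at their own pace and stop on an object; "force" is the grip in N (left out, the last holds). Time passes only in rows, so rows that repeat a pose let the fingers close. It gives the time, the measured TCP pose, the force and the opening at its end, in the units of the state.
- monitor.get_state(): the state, without advancing time (a new reading comes with each control period).
- viewer.grab_frame(name): name is "scene" or "top" or "wrist"; returns a dict with "frame" (400x640x3 uint8, blue, green, red), "vfov" (degrees; the focal length in pixels is half the picture's height over the tangent of half this angle, whatever the lens; pixels are square), "cx", "cy" (the principal point, pixels), "D" ([k1, k2, p1, p2, k3] as OpenCV has them; the pictures are not rectified), "xyz" and "orientation" of the camera in the world; the wrist camera has in their place "hand_eye" (4x4, takes a point from camera to tool coordinates, whose origin is the TCP and whose axes are the flange's). Camera axes: x right, y down, z forward; pixel columns grow to the right and rows downward; lengths in m; the calibration is good to about 2 mm. A picture is of the moment at which its call begins: read the wrist's pose just before it. There is no depth.
- arm.job_done(): hands the job in, once; it reports no verdict.
The state is a dict: "t": time; "q": joint angles; "qd": joint speeds; "joint_efforts": joint torques, N m; "eef_pos": TCP position; "ee_rot": TCP orientation; "force": force on the tool from outside, world axes, zero at the start; "moment": the same for the moment, N m; "width": finger opening in m.
Only numpy, scipy, OpenCV 4.12 (cv2) and the standard library are available. Lean on these libraries where they do the work, as an engineer would, in place of code of your own. Each camera call takes 0.05 s, during which the arm holds its last target. There are 200 camera calls.

## Task

The sample case is packed for the courier. With closed fingertips, and never taking anything between the fingers, press its lid right down, push the knob of the barrel bolt along its slot until the bolt is fully home through the keeper on the lid, then push the knob round the corner, right down into the locking notch. Do not force the bolt, and leave everything standing round the case where it is.

Things in the scene. Friction and masses are not known exactly. Their poses are not given: they have to be found in the camera images.
- case: Grey sheet-metal case of sample bottles, 160 (its x) x 230 (its y) x 135 mm high with the lid shut, fixed on the worktop. Origin: centre of its underside; x from its front (bolt side, facing the robot) to the hinge side, y along it to the robot's left, z up. Front wall at x = -0.080, lid's front edge at x = -0.084.
- lid (a joint): Lid angle, rad: 0 = right down (top face 0.135 above the worktop), 0.25 to 0.5 at the start. Hinged along the far upper edge (case frame x = 0.084, z = 0.132). The hinge is stiff: the lid stays where it is left. Pressing near the front edge takes 1 to 4 N. The bolt enters the keeper only when the lid is right down.
- lid_front (a point): Point on the lid's top face where it is best pressed: 30 mm behind the front edge and 50 mm left (+y) of the middle, 138 mm from the hinge axis. It moves with the lid.
- bolt (a joint): Travel of the bolt, m: 0 = drawn back (handle at case frame y = -0.085; 0 to 0.012 at the start), grows towards the case's +y. At 0.0465 the handle stem meets the end of the slot: fully home. The notch, 8.5 mm wide for the 5 mm stem, is open to the stem from 0.043 to 0.0465. Sliding takes 2 to 4 N.
- handle (a joint): Turn of the handle about the bolt's axis, rad: 0 = in the long slot, leaning 60 degrees from upright towards the robot (+-0.07 play); grows as it is pushed down, possible only at the home end of the slot; about 1.1 = bottom of the notch, 34 degrees below level. Takes under 1 N at the knob; stays where it is left.
- knob (a point): Centre of the handle's black ball knob, 18 mm across, on a 5 mm steel stem 55 mm from the bolt's axis. With the handle in the long slot it is in the case frame at x = -0.143, z = 0.1175; at the bottom of the notch at about x = -0.141, z = 0.059.
- keeper (a point): Centre of the keeper's eye (17 mm square opening, 12 mm long in y), a steel bracket on the lid's front edge at case frame y = 0.020. With the lid down it is in line with the bolt (12 mm thick).
- spare_bottle: White sample bottle, 48 x 48 x 112 mm, standing loose to the right of the case. Origin: centre of its underside. Leave alone.
- bottle_cap: White bottle cap, 23 x 23 x 17 mm, loose. Origin: centre of its underside. Leave alone.
- tape_roll: Roll of tan tape lying flat, 68 x 68 x 19 mm, loose to the left of the case. Origin: centre of its underside. Leave alone.
- beaker: Glass beaker, 70 x 70 x 92 mm, loose to the left of the case. Origin: centre of its underside. Leave alone.
- marker_pen: Dark marker pen lying in front of the case, 15 x 128 x 15 mm, loose. Origin: centre of its underside. Leave alone.
- bolt_tube (a point): Middle of the bolt's steel tube, on its axis: case frame x = -0.0955, y = -0.060, z = 0.090. The tube, 22 mm thick and 92 mm long along y, is fixed to the case's front wall; its top is at z = 0.101 and only the handle stands higher. The L-shaped slot runs along it on the front, a little above the middle; the notch turns down at its left (+y) end.
- basket_white: Perforated white basket, 261 x 212 x 58 mm, fixed, on the tilted tray of the bench shaker to the left of the work (y > 0.15), beside a blue basket full of bottles. Origin: centre of its underside. Its front half is empty; the bottles in the baskets reach 0.34 above the worktop, so the arm has to pass over them or in front of them. Leave alone.

How it is judged:
On the way, in this order (a step that is already met when the one before it is completed fails the run):
1. the lid is right down (within 0.02 rad) with the bolt still out of the keeper (value of joint lid below 0.02 rad and value of joint bolt below 0.02 m), for 0.1 s.
2. the bolt is home through the keeper (pushed at least 41 mm), the lid down (value of joint bolt above 0.041 m and value of joint lid below 0.02 rad).
At the end, for the whole second after the job is handed in: The lid is down (within 0.02 rad), the bolt is pushed home by at least 41 mm through the keeper, and its handle is turned at least 0.9 rad down in the locking notch, all at rest (all of step 2 and value of joint handle above 0.9 rad and velocity of joint bolt below 0.01 m/s and velocity of joint handle below 0.05 rad/s); the robot touches nothing.
It fails at once if the lid is lifted further open (value of joint lid above 0.6 rad).
It fails at once if a thing standing by is moved by more than 25 mm, lifted or knocked over (distance of any of spare_bottle, bottle_cap, tape_roll, beaker, marker_pen from where it was at the start of the episode above 0.025 m or angle between any of spare_bottle, beaker's own z axis and vertical above 0.5 rad).
It fails at once if the bolt is forced (its handle pushed with more than 45 N) (contact force between the fingers and handle above 45 N).
It fails at once if the knob is taken between the fingers (its centre within 16 mm of the grasp point) (distance between the grasp point and knob below 0.016 m).
It also fails if it takes over 48 s, if anything falls off the work surface, if the arm or the gripper's body presses on something with over 40 N, if the wrist force passes 120 N, or if a joint passes its speed limit or range.

## Working session

There is one attempt and no reset: what is moved stays moved. The work goes in short steps, Python scripts to look and compute and a tool call to move; the robot and the scene stay as the last step left them, time stands still between calls to the robot, and variables do not carry over. Pictures are saved under pics/ and viewed, on a budget of 10 in all, crops included, one or two more only if the job needs it, and the job is handed in when it is done.

Besides the shell and the picture viewer there is one more tool, called after "Call:" as name(argument=value, ...), one argument or row to a line, values as JSON. move_arm: Moves the arm, as the interface text tells. Its arguments: {"type":"object","properties":{"deltas":{"type":"array","items":{"type":"array","items":{"type":"array","items":{"type":"number"}}}},"force":{"type":"number"}},"required":["deltas"]}

```bash
mkdir -p pics; ls
cat > h.py <<'E'
import numpy as np, cv2
from scipy.spatial.transform import Rotation as R
from station import monitor, viewer, arm
def K(d):
    f=200/np.tan(np.radians(d["vfov"])/2)
    return np.array([[f,0,d["cx"]],[0,f,d["cy"]],[0,0,1.]])
def cam(d,st=None):
    if "hand_eye" in d and d["hand_eye"] is not None:
        T=np.eye(4);T[:3,:3]=R.from_euler('xyz',st["ee_rot"]).as_matrix();T[:3,3]=st["eef_pos"]
        T=T@np.array(d["hand_eye"]); return T[:3,3],T[:3,:3]
    o=np.array(d["orientation"],float)
    M=o if o.shape==(3,3) else R.from_euler('xyz',o).as_matrix()
    return np.array(d["xyz"]),M
def ray(d,uv,st=None):
    p,M=cam(d,st)
    n=cv2.undistortPoints(np.array([[uv]],float),K(d),np.array(d["D"],float))[0,0]
    v=M@np.array([n[0],n[1],1]); return p,v/np.linalg.norm(v)
def plane(d,uv,z,st=None):
    p,v=ray(d,uv,st); return p+v*(z-p[2])/v[2]
def proj(d,X,st=None):
    p,M=cam(d,st); Xc=(np.atleast_2d(X)-p)@M
    return cv2.projectPoints(Xc,np.zeros(3),np.zeros(3),K(d),np.array(d["D"],float))[0][:,0]
def tri(rs):
    A=sum(np.eye(3)-np.outer(v,v) for p,v in rs);b=sum((np.eye(3)-np.outer(v,v))@p for p,v in rs)
    return np.linalg.solve(A,b)
E
python3 - <<'E'
from h import *
import pickle
print(monitor.get_state())
fr={}
for n in ["scene","top"]:
    d=viewer.grab_frame(n); fr[n]=d
    cv2.imwrite(f"pics/{n}0.png",d["frame"]); print(n,{k:v for k,v in d.items() if k!="frame"})
pickle.dump(fr,open("fr0.pkl","wb"))
E
```

```text
pics
{'t': 0.0, 'q': array([ 1.43510057e+00,  3.59378827e-01,  1.10739295e-02, -3.39914310e-04,
       -1.22408107e+00, -2.88112467e-01]), 'qd': array([-0.00056186,  0.00016809,  0.00128512, -0.00177835,  0.00149619,
       -0.00052908]), 'joint_efforts': array([-1.28293336e-04, -5.82719064e+01,  2.93063235e+01,  6.99720696e+00,
        7.16366252e-03, -1.52031243e-04]), 'eef_pos': array([0.27740483, 0.61484196, 0.22563629]), 'ee_rot': array([ 3.13997774e+00, -1.45354914e-04, -4.23923864e-01]), 'force': array([-0.20613798, -0.40802033,  0.09644642]), 'moment': array([-0.00621158,  0.02746941,  0.01950954]), 'width': 0.08790329211969938}
scene {'vfov': 53.990503619232825, 'cx': 323.8023005525048, 'cy': 204.3589790451453, 'D': array([0.0160852, 0.       , 0.       , 0.       , 0.       ]), 'xyz': array([-0.01084586, -0.50618528,  0.86105733]), 'orientation': array([-2.35253134,  0.00867353, -0.91973073])}
top {'vfov': 53.800876955973806, 'cx': 323.2324525523065, 'cy': 208.08138208675484, 'D': array([-0.02227178,  0.        ,  0.        ,  0.        ,  0.        ]), 'xyz': array([ 0.45730914, -0.03521527,  1.12083442]), 'orientation': array([-3.05711322, -0.00508505, -1.54598805])}
```

View pics/scene0.png

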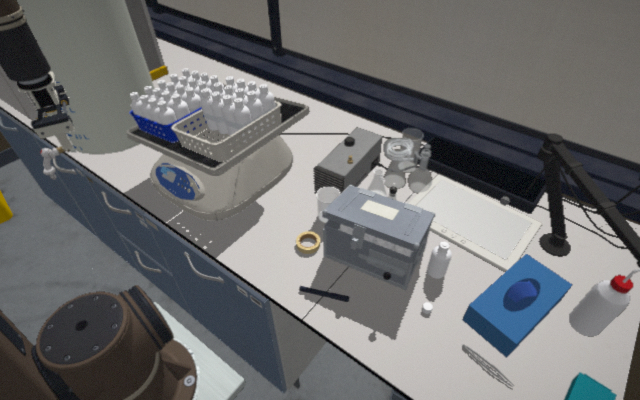

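View pics/top0.png

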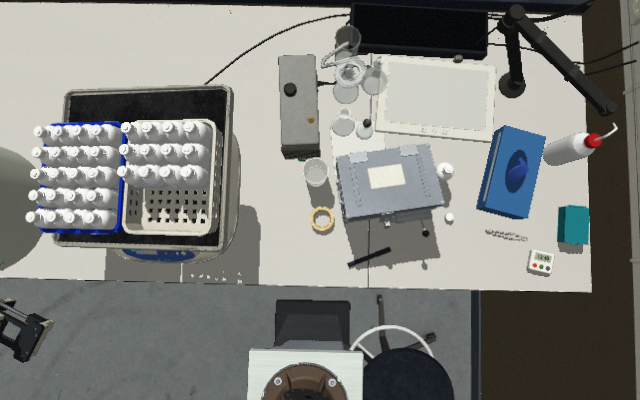

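Both views show the case: scene about (380,235), top about (390,180). The black knob is at scene (387,275) and top (425,231), and its shadow is below it. Next I'll enlarge both case regions side by side to pick points.

Run:
```python
from h import *
import pickle
fr=pickle.load(open("fr0.pkl","rb"))
a=cv2.resize(fr["scene"]["frame"][170:310,300:460],None,fx=2.5,fy=4,interpolation=cv2.INTER_CUBIC)
a=cv2.resize(fr["scene"]["frame"][175:305,310:450],(560,520),interpolation=cv2.INTER_CUBIC)
b=cv2.resize(fr["top"]["frame"][135:275,325:465],(560,560),interpolation=cv2.INTER_CUBIC)
a=fr["scene"]["frame"][175:305,310:450];b=fr["top"]["frame"][138:268,325:465]
o=np.hstack([cv2.resize(x,None,fx=2.85,fy=2.85,interpolation=cv2.INTER_CUBIC) for x in (a,b)])
cv2.imwrite("pics/c0.png",o);print(o.shape)
for n,(x0,y0,x1,y1) in dict(scene=(375,265,400,287),top=(415,222,436,240)).items():
    g=fr[n]["frame"][y0:y1,x0:x1].max(2); m=(g<50).astype(np.uint8)
    k,l,s,c=cv2.connectedComponentsWithStats(m)
    print(n,[(s[i,4],s[i,:4],c[i]+[x0,y0]) for i in range(1,k)])
```

```text
(370, 798, 3)
scene [(np.int32(45), array([8, 7, 8, 8], dtype=int32), array([386.73333333, 275.48888889]))]
top [(np.int32(30), array([8, 9, 6, 6], dtype=int32), array([425.33333333, 233.2       ]))]
```

View pics/c0.png

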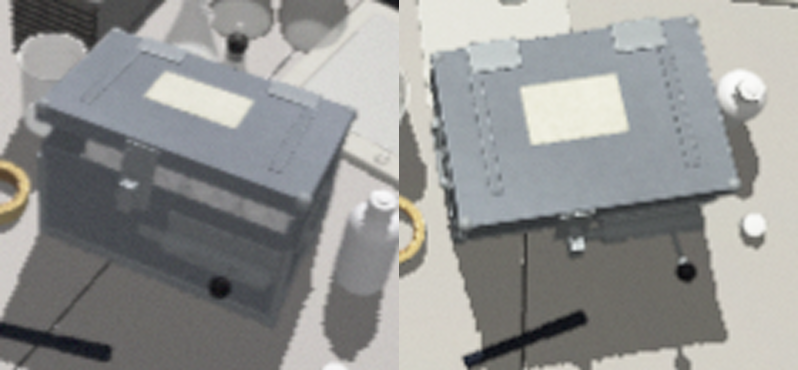

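The crops show the lid open, with its corners clear in both views. The knob is at scene (386.7,275.5) and top (425.3,233.2). I'll triangulate the four lid corners and the knob, then fit the case pose.

Run:
```python
from h import *
import pickle
fr=pickle.load(open("fr0.pkl","rb"));S=fr["scene"];T=fr["top"]
s=lambda x,y:(x/2.85+310-.32,y/2.85+175-.32); t=lambda x,y:((x-399)/2.85+325-.32,y/2.85+138-.32)
P={}
for n,a,b in [("BL",(115,28),(433,56)),("BR",(355,112),(695,18)),("FL",(40,106),(462,236)),("FR",(303,200),(738,185))]:
    ra,rb=ray(S,s(*a)),ray(T,t(*b)); X=tri([ra,rb]); P[n]=X
    print(n,X.round(4),[np.linalg.norm(np.cross(X-p,v)).round(4) for p,v in (ra,rb)])
k=tri([ray(S,(386.73,275.49)),ray(T,(425.33,233.2))]);print("knob",k,plane(S,(386.73,275.49),.1175),plane(T,(425.33,233.2),.1175))
for a,b in (("BL","BR"),("FL","FR"),("FL","BL"),("FR","BR")):
    d=P[a]-P[b];print(a,b,np.linalg.norm(d).round(4),np.degrees(np.arctan2(d[1],d[0])).round(2),d.round(4))
# pen, bottle cap, spare bottle
print("cap",plane(T,t(754,226),.017),"bottle top",plane(T,t(745,92),.112),"pen",plane(T,t(584,317),.01),plane(T,t(468,361),.01))
print("tape",plane(T,(321,220),.01),"beaker",plane(T,(316,171),.08))
```

```text
BL [ 0.6711 -0.0692  0.1362] [np.float64(0.0004), np.float64(0.0004)]
BR [ 0.7126 -0.3037  0.1309] [np.float64(0.0005), np.float64(0.0005)]
FL [ 0.5109 -0.0974  0.1769] [np.float64(0.0029), np.float64(0.0029)]
FR [ 0.5571 -0.3272  0.1761] [np.float64(0.0016), np.float64(0.0016)]
knob [ 0.4847505  -0.30000259  0.11701118] [ 0.48443547 -0.30014741  0.1175    ] [ 0.48472844 -0.2998627   0.1175    ]
BL BR 0.2382 100.06 [-0.0416  0.2345  0.0053]
FL FR 0.2345 101.36 [-0.0462  0.2299  0.0009]
FL BL 0.1677 -170.02 [-0.1602 -0.0282  0.0408]
FR BR 0.1637 -171.39 [-0.1556 -0.0236  0.0452]
cap [ 0.53471505 -0.39384274  0.017     ] bottle top [ 0.65033553 -0.35506193  0.112     ] pen [ 0.44116653 -0.22767766  0.01      ] [ 0.3954312  -0.11418025  0.01      ]
tape [ 0.51760009 -0.03307053  0.01      ] beaker [ 0.64444652 -0.01653962  0.08      ]
```

Fit result:
- Case origin is about (0.611, -0.200), with yaw about 10.4°.
- Lid is at about 0.26 rad, and the bolt at about 0.010 m.

First I'll raise the arm, shut the fingers and line the tool up with the case, going over the bottles.

Call:
move_arm(
  deltas=[
    [[0, 0, -5, 0, 0, -0.0375, 0], [0, 0, -10, 0, 0, -0.075, 0], [0, 0, -15, 0, 0, -0.1125, 0], [0, 0, -20, 0, 0, -0.15, 0], [0, 0, -25, 0, 0, -0.1875, 0], [0, 0, -30, 0, 0, -0.225, 0], [0, 0, -34.7, 0.0266, 0.0285, -0.225, 0], [0, 0, -34.7, 0.0532, 0.057, -0.225, 0], [0, 0, -34.7, 0.0798, 0.0855, -0.225, 0], [0, 0, -34.7, 0.1064, 0.114, -0.225, 0], [0, 0, -34.7, 0.133, 0.1425, -0.225, 0], [0, 0, -34.7, 0.1596, 0.171, -0.225, 0]],
  ],
  force=20,
)

```text
t: 1.1
eef_pos: [0.3528, 0.3918, 0.4513]
ee_rot: [3.141, 0.0, 0.182]
force: [0.8, 0.5, 0.6]
width: 0.0128
```

```bash
cat >> h.py <<'E'
O=np.array([.611,-.200,0.]);YAW=np.radians(10.4)
def C(x,y,z): return O+R.from_euler('z',YAW).apply([x,y,z])
def toCase(X): return R.from_euler('z',-YAW).apply(X-O)
def delta(target,rot=(np.pi,0,YAW)):
    s=monitor.get_state();M=R.from_euler('xyz',s["ee_rot"])
    return (M.inv().apply(target-s["eef_pos"]).round(4), np.degrees((M.inv()*R.from_euler('xyz',rot)).as_rotvec()).round(2))
E
python3 - <<'E'
from h import *
s=monitor.get_state();print(s["t"],s["q"].round(3),s["eef_pos"],s["ee_rot"],s["force"])
print(delta(C(-.054,.05,.25)))
print(viewer.grab_frame("wrist")["hand_eye"])
E
```

```text
1.1 [ 1.21   0.048  0.112 -0.    -1.635  0.543] [0.35281755 0.39178194 0.45126107] [3.14137485e+00 3.59656980e-04 1.82165973e-01] [0.79547463 0.47351219 0.55830092]
(array([0.0928, 0.5787, 0.2014]), array([0.01, 0.02, 0.04]))
[[ 3.67846194e-04 -9.55736721e-01 -2.94223018e-01  7.97300741e-02]
 [ 9.99999845e-01  4.74395994e-04 -2.90771045e-04  1.48139585e-04]
 [ 4.17478787e-04 -2.94222866e-01  9.55736748e-01 -1.59055551e-01]
 [ 0.00000000e+00  0.00000000e+00  0.00000000e+00  1.00000000e+00]]
```

Call:
move_arm(
  deltas=[
    [[0, 0, 0, 0.006, 0.038, 0, 0], [0, 0, 0, 0.012, 0.078, 0, 0], [0, 0, 0, 0.018, 0.118, 0, 0], [0, 0, 0, 0.025, 0.158, 0, 0], [0, 0, 0, 0.032, 0.198, 0, 0], [0, 0, 0, 0.038, 0.238, 0, 0], [0, 0, 0, 0.045, 0.278, 0, 0], [0, 0, 0, 0.051, 0.318, 0, 0], [0, 0, 0, 0.058, 0.358, 0, 0], [0, 0, 0, 0.064, 0.398, 0, 0], [0, 0, 0, 0.07, 0.434, 0.015, 0], [0, 0, 0, 0.076, 0.468, 0.035, 0]],
  ],
)

```text
t: 2.15
eef_pos: [0.5129, -0.055, 0.4175]
ee_rot: [3.141, -0.003, 0.181]
force: [1.3, 1.0, -1.0]
width: 0.0001
```

Call:
move_arm(
  deltas=[
    [[0, 0, 0, 0.004, 0.024, 0.03, 0], [0, 0, 0, 0.008, 0.048, 0.06, 0], [0, 0, 0, 0.012, 0.072, 0.09, 0], [0, 0, 0, 0.015, 0.096, 0.12, 0], [0, 0, 0, 0.017, 0.111, 0.145, 0], [0, 0, 0, 0.017, 0.111, 0.166, 0], [0, 0, 0, 0.017, 0.111, 0.166, 0]],
  ],
)

```text
t: 2.73
eef_pos: [0.5462, -0.1594, 0.2451]
ee_rot: [-3.139, 0.008, 0.179]
force: [0.1, 0.0, -1.3]
width: 0.0009
```

Run:
```python
from h import *
s=monitor.get_state();print(s["t"],s["q"].round(3),s["eef_pos"],s["ee_rot"],s["force"])
print(delta(C(-.054,.05,.135)), toCase(s["eef_pos"]))
d=viewer.grab_frame("wrist");cv2.imwrite("pics/w1.png",d["frame"])
K0=C(-.143,-.085,.1175)
print(proj(d,np.array([C(-.143,-.085+.0105,.1175),C(-.084,-.115,.17),C(-.084,.115,.17)]),s))
```

```text
2.7333 [ 0.059  0.179 -0.19  -0.002 -1.21   1.692] [ 0.54624593 -0.15936132  0.2450859 ] [-3.13884375  0.00849656  0.17932248] [ 0.05439154  0.03095337 -1.31616518]
(array([0.0033, 0.002 , 0.1101]), array([-0.16,  0.49, -0.13])) [-0.0563542   0.05166039  0.2450859 ]
[[463.81422762 281.10071801]
 [554.10792378 246.1904132 ]
 [238.26093117 246.95393442]]
```

View pics/w1.png

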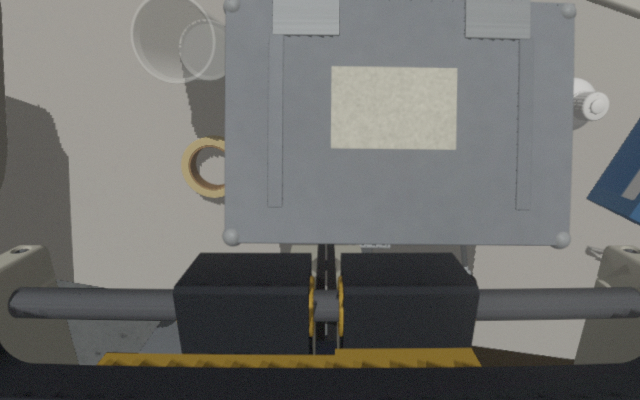

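The wrist view shows the lid square to the tool, with its front corners at (230,238) and (562,240), about 15 px from where the model puts them. Next I'll press the lid.

Call:
move_arm(
  deltas=[
    [[0, 0, 0, 0.002, 0.002, 0.02, 0], [0, 0, 0, 0.002, 0.002, 0.04, 0], [0, 0, 0, 0.002, 0.002, 0.055, 0], [0, 0, 0, 0.002, 0.002, 0.063, 0], [0, 0, 0, 0.002, 0.002, 0.07, 0], [0, 0, 0, 0.002, 0.002, 0.077, 0], [0, 0, 0, 0.002, 0.002, 0.084, 0], [0, 0, 0, 0.002, 0.002, 0.09, 0], [0, 0, 0, 0.002, 0.002, 0.096, 0], [0, 0, 0, 0.002, 0.002, 0.102, 0], [0, 0, 0, 0.002, 0.002, 0.106, 0], [0, 0, 0, 0.002, 0.002, 0.106, 0]],
  ],
)

```text
t: 3.78
eef_pos: [0.5508, -0.1605, 0.1435]
ee_rot: [-3.141, 0.001, 0.182]
force: [0.2, 0.0, 0.5]
width: 0.0002
```

Run:
```python
from h import *
s=monitor.get_state();print(s["t"],s["eef_pos"],s["ee_rot"],s["force"])
```

```text
3.7833 [ 0.55082814 -0.1604695   0.14350931] [-3.14121172e+00  1.18383260e-03  1.81586212e-01] [0.19836004 0.03678861 0.49772048]
```

Call:
move_arm(
  deltas=[
    [[0, 0, 0, 0, 0, 0.002, 0], [0, 0, 0, 0, 0, 0.004, 0], [0, 0, 0, 0, 0, 0.006, 0], [0, 0, 0, 0, 0, 0.008, 0], [0, 0, 0, 0, 0, 0.009, 0], [0, 0, 0, 0, 0, 0.009, 0]],
  ],
)

```text
t: 4.28
eef_pos: [0.5513, -0.1605, 0.1354]
ee_rot: [3.142, -0.0, 0.182]
force: [-0.2, 0.2, -0.1]
width: 0.0003
```

Call:
move_arm(
  deltas=[
    [[0, 0, 0, 0, 0, 0.0005, 0], [0, 0, 0, 0, 0, 0.001, 0], [0, 0, 0, 0, 0, 0.001, 0]],
  ],
)

```text
t: 4.53
eef_pos: [0.5514, -0.1605, 0.1353]
ee_rot: [3.141, -0.001, 0.182]
force: [-2.2, -0.5, 5.6]
width: 0.0005
```

Call:
move_arm(
  deltas=[
    [[0, 0, 0, 0, 0, 0.001, 0], [0, 0, 0, 0, 0, 0.0015, 0], [0, 0, 0, 0, 0, 0.0015, 0]],
  ],
)

```text
t: 4.78
eef_pos: [0.5515, -0.1605, 0.1351]
ee_rot: [3.141, -0.001, 0.183]
force: [-7.2, 2.5, 16.0]
width: 0.0004
```

The lid met its hard stop at z ≈ 0.135 with 16 N. I'll lift and back off to where the wrist camera can see the knob.

Call:
move_arm(
  deltas=[
    [[0, 0, 0, 0, 0, -0.01, 0], [0, 0, 0, 0, 0, -0.04, 0], [0, 0, 0, 0, 0, -0.08, 0], [0, 0, 0, -0.025, 0.02, -0.11, 0], [0, 0, 0, -0.055, 0.045, -0.115, 0], [0, 0, 0, -0.085, 0.07, -0.115, 0], [0, 0, 0, -0.115, 0.095, -0.115, 0], [0, 0, 0, -0.145, 0.12, -0.115, 0], [0, 0, 0, -0.165, 0.14, -0.115, 0], [0, 0, 0, -0.175, 0.15, -0.115, 0], [0, 0, 0, -0.175, 0.15, -0.115, 0], [0, 0, 0, -0.175, 0.15, -0.115, 0]],
  ],
)

```text
t: 5.78
eef_pos: [0.4059, -0.3402, 0.2483]
ee_rot: [3.142, -0.0, 0.18]
force: [-0.5, 0.0, -0.6]
width: 0.0004
```

Run:
```python
from h import *
import pickle
s=monitor.get_state();print(s["t"],s["q"].round(3),s["eef_pos"],s["ee_rot"],s["force"],toCase(s["eef_pos"]))
d=viewer.grab_frame("wrist");cv2.imwrite("pics/w2.png",d["frame"]);pickle.dump((s,d),open("w2.pkl","wb"))
print(proj(d,np.array([C(-.143,-.085+.0105,.1175),C(-.084,-.115,.135),C(-.084,.115,.135)]),s))
```

```text
5.7833 [-0.327  0.104 -0.273 -0.    -1.193  2.078] [ 0.40587048 -0.34019931  0.24828511] [ 3.14154610e+00 -4.74331860e-04  1.79808148e-01] [-0.51924202  0.03655034 -0.5949852 ] [-0.2270682  -0.10086624  0.24828511]
[[291.69527345  86.65195828]
 [345.80564481  -2.67141211]
 [ 22.53413824   4.21631082]]
```

View pics/w2.png

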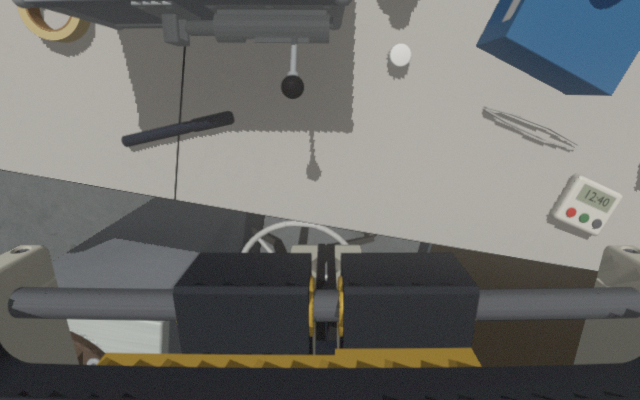

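The knob is at (292,86.5), within a pixel of the prediction. The lid is shut, with the keeper in line with the bolt. I'll go down to the right of the knob.

Call:
move_arm(
  deltas=[
    [[0, 0, 0, 0.03, 0.012, 0, 0], [0, 0, 0, 0.06, 0.024, 0, 0], [0, 0, 0, 0.081, 0.03, 0.02, 0], [0, 0, 0, 0.081, 0.03, 0.055, 0], [0, 0, 0, 0.081, 0.03, 0.09, 0], [0, 0, 0, 0.081, 0.03, 0.12, 0], [0, 0, 0, 0.081, 0.03, 0.137, 0], [0, 0, 0, 0.081, 0.03, 0.137, 0], [0, 0, 0, 0.081, 0.03, 0.137, 0]],
  ],
)

```text
t: 6.58
eef_pos: [0.4917, -0.3537, 0.1106]
ee_rot: [-3.141, 0.002, 0.183]
force: [-0.7, -0.3, 0.3]
width: 0.0004
```

Run:
```python
from h import *
s=monitor.get_state();print(s["t"],s["ee_rot"],s["force"],toCase(s["eef_pos"]))
```

```text
6.5833 [-3.14091427e+00  1.88291313e-03  1.83416549e-01] [-0.68635143 -0.28654794  0.25129798] [-0.14504724 -0.12964564  0.11058391]
```

Call:
move_arm(
  deltas=[
    [[0, 0, 0, 0, -0.01, 0, 0], [0, 0, 0, 0, -0.018, 0, 0], [0, 0, 0, 0, -0.022, 0, 0], [0, 0, 0, 0, -0.025, 0, 0], [0, 0, 0, 0, -0.028, 0, 0], [0, 0, 0, 0, -0.031, 0, 0], [0, 0, 0, 0, -0.034, 0, 0], [0, 0, 0, 0, -0.037, 0, 0]],
  ],
)

```text
t: 7.25
eef_pos: [0.4848, -0.3183, 0.1114]
ee_rot: [3.141, -0.001, 0.182]
force: [0.4, -2.9, 0.4]
width: 0.0003
```

Run:
```python
from h import *
s=monitor.get_state();print(s["t"],s["force"],R.from_euler('z',-YAW).apply(s["force"]),toCase(s["eef_pos"]))
d=viewer.grab_frame("top");cv2.imwrite("pics/t3.png",cv2.resize(d["frame"][138:268,325:465],None,fx=4,fy=4))
g=d["frame"][218:245,410:440].max(2);k,l,st,c=cv2.connectedComponentsWithStats((g<50).astype(np.uint8));print([(st[i,4],c[i]+[410,218]) for i in range(1,k)])
```

```text
7.25 [ 0.39774833 -2.93186948  0.43865399] [-0.13804466 -2.95550436  0.43865399] [-0.14543777 -0.09360098  0.11142374]
[(np.int32(198), array([426.86363636, 233.41919192])), (np.int32(4), array([410.5, 226. ]))]
```

Call:
move_arm(
  deltas=[
    [[0, 0, 0, 0, -0.003, 0, 0], [0, 0, 0, 0, -0.006, 0, 0], [0, 0, 0, 0, -0.009, 0, 0], [0, 0, 0, 0, -0.012, 0, 0], [0, 0, 0, 0, -0.015, 0, 0], [0, 0, 0, 0, -0.017, 0, 0], [0, 0, 0, 0, -0.019, 0, 0], [0, 0, 0, 0, -0.019, 0, 0]],
  ],
)

```text
t: 7.97
eef_pos: [0.4812, -0.299, 0.111]
ee_rot: [-3.141, -0.0, 0.182]
force: [0.9, 0.3, 0.2]
width: 0.0006
```

Run:
```python
from h import *
s=monitor.get_state();print(s["t"],R.from_euler('z',-YAW).apply(s["force"]),toCase(s["eef_pos"]))
```

```text
7.9667 [0.92597393 0.12727681 0.20109841] [-0.14552612 -0.07392568  0.11104195]
```

Call:
move_arm(
  deltas=[
    [[0, 0, 0, 0, -0.001, 0, 0], [0, 0, 0, 0, -0.002, 0, 0], [0, 0, 0, 0, -0.003, 0, 0], [0, 0, 0, 0, -0.004, 0, 0]],
  ],
)

```text
t: 8.3
eef_pos: [0.4806, -0.2955, 0.1111]
ee_rot: [3.142, -0.0, 0.182]
force: [0.9, -2.6, -0.7]
width: 0.0005
```

Call:
move_arm(
  deltas=[
    [[0, 0, 0, 0, -0.001, 0, 0], [0, 0, 0, 0, -0.002, 0, 0]],
  ],
)

```text
t: 8.47
eef_pos: [0.4802, -0.2935, 0.1111]
ee_rot: [3.142, -0.0, 0.182]
force: [0.6, -2.3, -0.5]
width: 0.0006
```

Run:
```python
from h import *
s=monitor.get_state();print(s["t"],R.from_euler('z',-YAW).apply(s["force"]),toCase(s["eef_pos"]))
```

```text
8.4667 [ 0.16736367 -2.35762842 -0.46964524] [-0.14550799 -0.06833318  0.11107142]
```

Friction is still about 2.5 N, so the bolt isn't at its stop yet.

Call:
move_arm(
  deltas=[
    [[0, 0, 0, 0, -0.001, 0, 0], [0, 0, 0, 0, -0.002, 0, 0]],
  ],
)

```text
t: 8.63
eef_pos: [0.4799, -0.2915, 0.1111]
ee_rot: [3.142, -0.0, 0.182]
force: [1.2, -1.2, -0.4]
width: 0.0005
```

Call:
move_arm(
  deltas=[
    [[0, 0, 0, 0, -0.001, 0, 0], [0, 0, 0, 0, -0.002, 0, 0]],
  ],
)

```text
t: 8.8
eef_pos: [0.4795, -0.2895, 0.1111]
ee_rot: [3.142, -0.0, 0.182]
force: [1.8, -1.3, 0.2]
width: 0.0007
```

Run:
```python
from h import *
s=monitor.get_state();print(s["t"],R.from_euler('z',-YAW).apply(s["force"]),toCase(s["eef_pos"]))
```

```text
8.8 [ 1.56116996 -1.57896137  0.15467215] [-0.14550643 -0.06430307  0.11109892]
```

Call:
move_arm(
  deltas=[
    [[0, 0, 0, 0, -0.001, 0, 0], [0, 0, 0, 0, -0.002, 0, 0]],
  ],
)

```text
t: 8.97
eef_pos: [0.4792, -0.2876, 0.1111]
ee_rot: [3.141, -0.0, 0.182]
force: [1.1, -1.6, -0.3]
width: 0.0005
```

Run:
```python
from h import *
s=monitor.get_state();print(s["t"],R.from_euler('z',-YAW).apply(s["force"]),toCase(s["eef_pos"]))
d=viewer.grab_frame("scene");cv2.imwrite("pics/s4.png",cv2.resize(d["frame"][195:315,300:460],None,fx=4.5,fy=4.5,interpolation=cv2.INTER_CUBIC))
print(proj(d,np.array([C(-.143,-.085+b,.1175) for b in (.03,.0465)])))
```

```text
8.9667 [ 0.79179947 -1.79668229 -0.32144245] [-0.14548562 -0.0623135   0.11108938]
[[378.11869683 272.25470442]
 [371.38770361 269.59340754]]
```

View pics/s4.png

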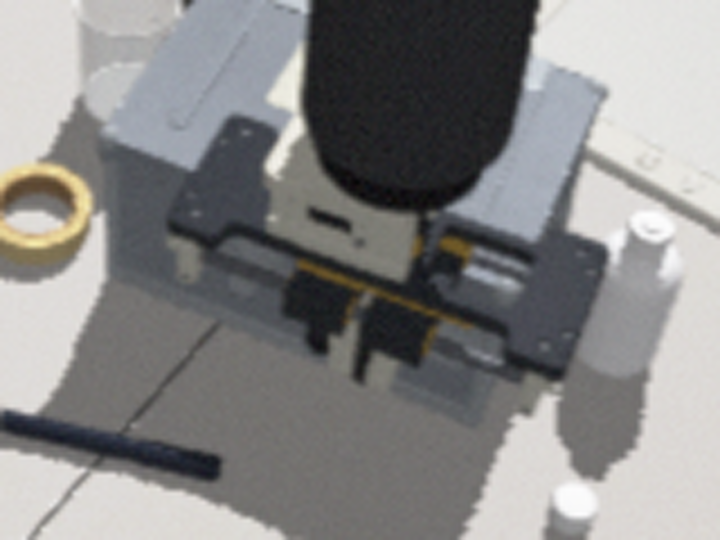

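The crop shows the knob, half hidden, left of the fingertips at about full-image (370.7,270.5). Home is predicted at (371.4,269.6), so it's nearly there. I'll creep on.

Call:
move_arm(
  deltas=[
    [[0, 0, 0, 0, -0.001, 0, 0], [0, 0, 0, 0, -0.001, 0, 0]],
  ],
)

```text
t: 9.18
eef_pos: [0.4789, -0.2865, 0.1111]
ee_rot: [-3.142, -0.0, 0.182]
force: [0.8, -1.5, -0.6]
width: 0.0001
```

Call:
move_arm(
  deltas=[
    [[0, 0, 0, 0, -0.001, 0, 0], [0, 0, 0, 0, -0.001, 0, 0]],
  ],
)

```text
t: 9.35
eef_pos: [0.4787, -0.2857, 0.1111]
ee_rot: [3.141, -0.0, 0.182]
force: [1.2, -2.6, -1.6]
width: -0.0
```

Call:
move_arm(
  deltas=[
    [[0, 0, 0, 0, -0.001, 0, 0], [0, 0, 0, 0, -0.001, 0, 0]],
  ],
)

```text
t: 9.52
eef_pos: [0.4788, -0.2853, 0.1113]
ee_rot: [3.14, -0.0, 0.182]
force: [2.4, -6.7, -2.1]
width: 0.0003
```

Call:
move_arm(
  deltas=[
    [[0, 0, 0, 0, -0.001, 0, 0], [0, 0, 0, 0, -0.001, 0, 0]],
  ],
)

```text
t: 9.68
eef_pos: [0.4788, -0.285, 0.1114]
ee_rot: [3.139, -0.0, 0.182]
force: [2.5, -10.7, -3.1]
width: 0.0003
```

Run:
```python
from h import *
s=monitor.get_state();print(s["t"],R.from_euler('z',-YAW).apply(s["force"]),toCase(s["eef_pos"]))
```

```text
9.6833 [  0.54466604 -10.95312556  -3.05212629] [-0.14537482 -0.05975659  0.11142163]
```

The hard stop is confirmed at 11 N, so the bolt is home. I'll back off, go up and over the knob, then push it down.

Call:
move_arm(
  deltas=[
    [[0, 0, 0, 0, 0.006, 0, 0], [0, 0, 0, 0, 0.012, 0, 0], [0, 0, 0, 0, 0.012, -0.025, 0], [0, 0, 0, 0, 0.012, -0.045, 0], [0, 0, 0, -0.002, 0, -0.048, 0], [0, 0, 0, -0.002, -0.012, -0.048, 0], [0, 0, 0, -0.002, -0.02, -0.048, 0], [0, 0, 0, -0.002, -0.02, -0.035, 0], [0, 0, 0, -0.002, -0.02, -0.022, 0], [0, 0, 0, -0.002, -0.02, -0.022, 0]],
  ],
)

```text
t: 10.52
eef_pos: [0.4705, -0.2629, 0.13]
ee_rot: [-3.139, 0.005, 0.182]
force: [-0.5, 0.6, 0.7]
width: 0.0006
```

Run:
```python
from h import *
s=monitor.get_state();print(s["t"],R.from_euler('z',-YAW).apply(s["force"]),toCase(s["eef_pos"]),s["ee_rot"])
```

```text
10.5167 [-0.34948774  0.7234396   0.71653595] [-0.14957993 -0.03648184  0.12996041] [-3.13874632  0.00464892  0.1820052 ]
```

Call:
move_arm(
  deltas=[
    [[0, 0, 0, 0.002, 0.001, 0.004, 0], [0, 0, 0, 0.003, 0.001, 0.008, 0], [0, 0, 0, 0.003, 0.001, 0.012, 0], [0, 0, 0, 0.003, 0.001, 0.016, 0], [0, 0, 0, 0.003, 0.001, 0.016, 0]],
  ],
)

```text
t: 10.93
eef_pos: [0.4755, -0.2647, 0.1163]
ee_rot: [-3.141, 0.001, 0.182]
force: [-0.9, -0.3, 0.6]
width: 0.0005
```

Run:
```python
from h import *
s=monitor.get_state();print(s["t"],R.from_euler('z',-YAW).apply(s["force"]),toCase(s["eef_pos"]),s["ee_rot"])
```

```text
10.9333 [-0.93597959 -0.10149632  0.64938658] [-0.14492351 -0.03921518  0.11626731] [-3.14106196e+00  8.04205018e-04  1.81515297e-01]
```

Call:
move_arm(
  deltas=[
    [[0, 0, 0, 0, 0, 0.005, 0], [0, 0, 0, 0, 0, 0.01, 0], [0, 0, 0, 0, 0, 0.015, 0], [0, 0, 0, 0, 0, 0.02, 0], [0, 0, 0, 0, 0, 0.025, 0], [0, 0, 0, 0, 0, 0.03, 0], [0, 0, 0, 0, 0, 0.034, 0], [0, 0, 0, 0, 0, 0.034, 0]],
  ],
)

```text
t: 11.6
eef_pos: [0.4755, -0.2647, 0.082]
ee_rot: [-3.141, 0.001, 0.182]
force: [-0.8, 0.4, -0.5]
width: 0.0005
```

Call:
move_arm(
  deltas=[
    [[0, 0, 0, 0, 0, 0.003, 0], [0, 0, 0, 0, 0, 0.006, 0], [0, 0, 0, 0, 0, 0.009, 0], [0, 0, 0, 0, 0, 0.009, 0]],
  ],
)

```text
t: 11.93
eef_pos: [0.4757, -0.2648, 0.0736]
ee_rot: [-3.141, 0.0, 0.182]
force: [0.1, 0.6, -0.7]
width: 0.0006
```

Run:
```python
from h import *
s=monitor.get_state();print(s["t"],R.from_euler('z',-YAW).apply(s["force"]),toCase(s["eef_pos"]),s["ee_rot"])
```

```text
11.9333 [ 0.18473969  0.5463133  -0.66631432] [-0.1447666  -0.03926666  0.07355417] [-3.14135333e+00  3.82353042e-04  1.81742248e-01]
```

Call:
move_arm(
  deltas=[
    [[0, 0, 0, 0, 0, 0.002, 0], [0, 0, 0, 0, 0, 0.004, 0], [0, 0, 0, 0, 0, 0.004, 0]],
  ],
)

```text
t: 12.18
eef_pos: [0.4758, -0.2648, 0.0698]
ee_rot: [-3.142, 0.0, 0.182]
force: [-0.0, -0.5, 1.3]
width: 0.0005
```

Call:
move_arm(
  deltas=[
    [[0, 0, 0, 0, 0, 0.001, 0], [0, 0, 0, 0, 0, 0.002, 0], [0, 0, 0, 0, 0, 0.002, 0]],
  ],
)

```text
t: 12.43
eef_pos: [0.4761, -0.2649, 0.0681]
ee_rot: [3.141, -0.0, 0.182]
force: [0.9, -0.3, 0.4]
width: 0.0006
```

Call:
move_arm(
  deltas=[
    [[0, 0, 0, 0, 0, 0.001, 0], [0, 0, 0, 0, 0, 0.001, 0]],
  ],
)

```text
t: 12.6
eef_pos: [0.4764, -0.2649, 0.0674]
ee_rot: [3.141, -0.001, 0.182]
force: [1.2, 1.7, 3.5]
width: 0.0004
```

Call:
move_arm(
  deltas=[
    [[0, 0, 0, 0, 0, 0.001, 0], [0, 0, 0, 0, 0, 0.001, 0]],
  ],
)

```text
t: 12.77
eef_pos: [0.4766, -0.265, 0.0667]
ee_rot: [3.141, -0.001, 0.182]
force: [0.5, 2.3, 7.3]
width: 0.0005
```

The force is rising at z ≈ 0.067, so the knob is at the bottom of the notch. I'll retract to the viewing pose.

Call:
move_arm(
  deltas=[
    [[0, 0, 0, 0, 0, -0.01, 0], [0, 0, 0, 0, 0, -0.04, 0], [0, 0, 0, 0, 0, -0.08, 0], [0, 0, 0, -0.01, 0.01, -0.12, 0], [0, 0, 0, -0.03, 0.025, -0.15, 0], [0, 0, 0, -0.05, 0.04, -0.18, 0], [0, 0, 0, -0.07, 0.06, -0.19, 0], [0, 0, 0, -0.08, 0.06, -0.19, 0], [0, 0, 0, -0.08, 0.06, -0.19, 0], [0, 0, 0, -0.08, 0.06, -0.19, 0]],
  ],
)

```text
t: 13.6
eef_pos: [0.4071, -0.3381, 0.2559]
ee_rot: [-3.141, 0.0, 0.18]
force: [-0.0, 0.7, 0.5]
width: 0.0005
```

Run:
```python
from h import *
s=monitor.get_state();print(s["t"],s["force"],toCase(s["eef_pos"]))
d=viewer.grab_frame("wrist");cv2.imwrite("pics/w5.png",d["frame"])
print(proj(d,np.array([C(-.141,-.0385,.059),C(-.144,-.0385,.0698),C(-.141,-.0440,.059)]),s))
g=d["frame"][:200].max(2);k,l,st,c=cv2.connectedComponentsWithStats((g<40).astype(np.uint8));print([(st[i],c[i].round(1)) for i in range(1,k) if st[i,4]>60])
```

```text
13.6 [-0.04931695  0.66773166  0.48110933] [-0.22550664 -0.09906785  0.25590811]
[[262.63845775  87.19806395]
 [260.81088053  90.40002332]
 [268.35641401  87.16890793]]
[]
```

View pics/w5.png

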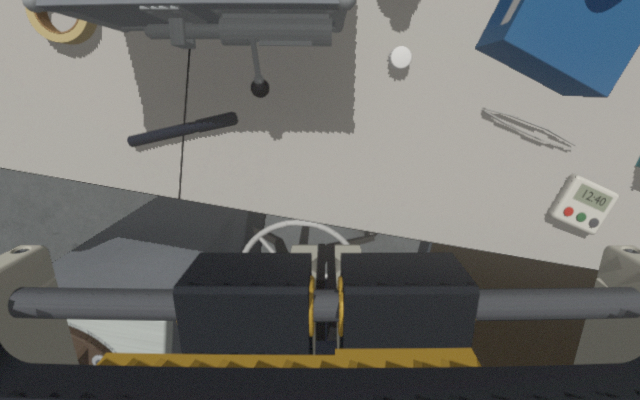

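The knob is at (260,88), and the bottom of the notch is predicted at (262.6,87.2). The bolt sticks out left of the keeper at (150,30), and the pen and cap haven't moved. Handing in.

```bash
python3 -c "
from h import *
print(arm.job_done())"
```

```text
the job is handed in; nothing more can be done
None
```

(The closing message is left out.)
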